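# Close the microscope stage with its cover plate

## Robot

A 7-joint arm with a two-finger parallel gripper is mounted at the origin on the work surface. World frame = base frame: x ahead of the robot, y to its left, z up, the work surface at z = 0. Lengths are in m, angles in rad, forces in N, time in s.
With the tool pointing down it reaches from about 0.4 to 0.85 m from the base axis. Payload 4.5 kg.
Tool frame: the origin (TCP) lies midway between the tips of the shut fingers; the grasp point (between the pads) lies 19 mm behind it; z points along the fingers, y is the line along which they close (so a half turn about z gives the same grasp; the last joint's range is limited). The gripper opens to 88 mm and grips with 3 to 60 N. Pads are 18 mm wide; open, the fingers measure 123 mm over their backs; the gripper's body (75 mm by 187 mm) begins 45 mm behind the grasp point.
Start: joints at [-1.166, 0.689, -0.195, 1.565, 0.157, 0.902, -0.215], TCP at [0.226, 0.583, 0.216] pointing down, gripper open.
Joint ranges: [-3.01, 3.01], [-0.46, 2.08], [-1.47, 1.51], [0.13, 2.56], [-1, 4.14], [0.04, 2.09], [-2.66, 2.66]. Speed limits (rad/s): [2.57, 2.57, 3.14, 3.14, 3.14, 3.14, 3.14].

## Interface

Orientations are given as a unit quaternion [x, y, z, w].
In Python, from plant import sensors, eyes, finish_job gives the robot as it stands.
- The arm moves only by the tool send_rows, never from a script. Its argument "rows" is text: rows parted by semicolons, each of 4 numbers parted by spaces: the shift along the tool's x, y, z normalised to -1 to 1, where 1 is 30 cm, then the turn about the tool's z normalised to -1 to 1, where 1 is 2 pi rad. A call has 1 to 10 rows; each row is the pose to reach, as a shift and turn from the pose commanded when the call began, along the tool's axes at that moment, turning the shorter way round; what a row does not reach only later rows make up. A row lasts 1/12 s, in which the tool goes at most 41.7 mm and 7.16 degrees, less where a joint would pass 70% of its speed; a pose out of reach is approached as far as the arm can. A call with a number of a shift or a turn outside -1 to 1 is refused whole. A call with a gripper value outside its range is refused whole. "jaw" is the closure, from -1 (fully open) to 1 (shut), set as the call begins (left out, the last holds). The fingers move at their own pace and stop on an object; "force" is the grip in N (left out, the last holds). Time passes only in rows, so rows that repeat a pose let the fingers close. It gives the time, the measured TCP pose, the force, the opening and the grip force at its end, in the units of the state.
- sensors.get_state(): the state, without advancing time (a new reading comes with each control period).
- eyes.snapshot(name): name is "side" or "top" or "wrist"; returns (picture, depth): 480x640x3 uint8, red, green, blue; 480x640 float32, m along the optical axis (not along the pixel's ray), 0 where there is no reading.
- eyes.calibration(name): a dict with "fov_y" (degrees; the focal length in pixels is half the picture's height over the tangent of half this angle, whatever the lens; pixels are square), "cx", "cy" (the principal point, pixels), "dist_coeffs" ([k1, k2, p1, p2, k3] as OpenCV has them; the pictures are not rectified), "world_from_camera" (4x4, takes a point from camera to world coordinates). Camera axes: x right, y down, z forward; pixel columns grow to the right and rows downward; lengths in m; the calibration is good to about 2 mm. A picture is of the moment at which its call begins: read the wrist's pose just before it. calibration takes no time and is no camera call; for the wrist camera it gives the pose at the moment of the call.
- finish_job(): hands the job in; it is judged then, once.
The state is a dict: "clock": time; "q": joint angles; "qd": joint speeds; "joint_torque": joint torques, N m; "tool_pos": TCP position; "eef_rot": TCP orientation; "contact_force": force on the tool from outside, world axes, zero at the start; "moment": the same for the moment, N m; "opening": opening from 0.0 (shut) to 1.0 (fully open); "finger_force": force on a finger pad.
Only numpy, scipy, OpenCV 4.12 (cv2) and the standard library are available. Lean on these libraries where they do the work, as an engineer would, in place of code of your own. Each camera call takes 0.05 s, during which the arm holds its last target. There are 200 camera calls.

## Task

Close the open stage of the microscope with the sound cover plate - the flat, full-length one of the three on the bench; leave the short one, the bent one and everything else where they are. Hold it by its fin with the tool leaning back to clear the microscope head, lower it gently across the two stage ledges, then slide it under the keeper lip until it meets the back stop. Leave it lying flat, square and centred from side to side, without ever letting it fall or forcing the microscope.

Things in the scene. Friction and masses are not known exactly. Their poses are not given: they have to be found in the camera images.
- plate_full: The sound cover plate: flat bare aluminium, 150 x 96 x 6 mm, about 0.27 kg, the same both ways round, lying flat on the bench, fin up. A central upright fin runs along x: 40 mm long (x), 12 thick (y), 34 tall, its top 40 above the underside. Origin: centre of the flat underside (under the fin); x along the length, y across, z up.
- plate_short: A cover plate like the sound one, but only 112 mm long: too short to bridge the stage. Leave it. A central upright fin runs along x: 40 mm long (x), 12 thick (y), 34 tall, its top 40 above the underside. Origin: centre of the flat underside (under the fin); x along the length, y across, z up.
- plate_bent: A cover plate as long as the sound one, but its +x end (35 mm) is bent up by about 29 degrees: it will not go under the lip. Leave it. A central upright fin runs along x: 40 mm long (x), 12 thick (y), 34 tall, its top 40 above the underside. Origin: centre of the flat underside (under the fin); x along the length, y across, z up.
- microscope: Microscope fixed to the bench, cream and black, with a dark steel stage. Origin: on the bench (z = 0) straight below where the sound plate's centre belongs. x points away from the robot, towards the back stop; y left; z up. Sites: mm in this frame, same axes. Post (36 thick, 380 tall) at x 120, y 200, boom to the head at z 257 to 303.
- ledges (a point): x 0, y 0, z 60: middle of the stage opening, level with the ledge tops at their LOWEST. The ledge tops really lie 60 to 80 above the bench, NOT reported: feel or look; they hold still. Near ledge x -85 to -45, far ledge x 35 to 75, level with each other, y -50 to 50. Side rails (y 50 to 62 each side) lie 4 lower. A plate laid with its centre at x -20 rests on both, clear of the lip.
- stop (a point): x 75, y 0, z 60: foot of the back stop's face at the lowest stage (rises with the stage). The stop is a wall across the far ledge, 15 tall above the ledge tops. From its top the keeper lip juts forward to x 63: underside 10 above the ledge tops, 5 thick. The 6 mm plate slides under it; seated, it spans x -75 to 75.
- head_edge (a point): x -5, y 0, z 225: lower front edge of the head (x -5 to 125, y -60 to 60, z 225 to 315). Below it turret and objectives, x 19 to 111, down to z 179. An upright tool cannot lay the plate under it; one leaning about 30 degrees back to -x (fingers down and to +x) can. The plate keeps the lean at which its fin is gripped, so grip it on the bench at the same lean.
- puck: Black specimen puck, 32 mm across, 20 tall. A bystander: leave it.
- driver: Screwdriver, 150 mm, lying on the bench. A bystander: leave it.
- dish: Glass dish, 90 mm across, 15 tall. A bystander: leave it.
- mouse: Black computer mouse on its pad, 32 mm tall. A bystander: leave it.
- slidebox: Blue box, 85 x 100 x 32 mm. A bystander: leave it.
- bottle: Amber bottle, 52 mm across, 110 tall. A bystander: leave it.
- jar: Glass jar, 56 mm across, 70 tall. A bystander: leave it.

How it is judged:
At the end, for the whole second after the job is handed in: The full-length plate rests, released and still, on both ledges with its far edge under the lip and within 3.5 mm of the back stop, centred sideways within 6 mm, square within 0.05 rad and level within 0.035 rad (x of plate_full in the frame of microscope between -0.0035 and 0.0035 m and y of plate_full in the frame of microscope between -0.006 and 0.006 m and z of plate_full in the frame of microscope between 0.056 and 0.084 m and angle between the x axis of plate_full and the x axis of microscope, either way round below 0.05 rad and angle between plate_full's own z axis and vertical below 0.035 rad and contact force between plate_full and microscope above 0.8 N and linear speed of plate_full below 0.01 m/s); the robot touches nothing.
It fails at once if the sound plate falls or is flung (faster than 0.35 m/s while not touched by the fingers) (linear speed of plate_full above 0.35 m/s and contact force between the fingers and plate_full below 0.05 N).
It fails at once if the microscope is struck or forced (over 80 N) (contact force between microscope and anything else above 80 N).
It fails at once if another plate is moved by over 20 mm (distance of any of plate_short, plate_bent from where it was at the start of the episode above 0.02 m).
It fails at once if a bystander is moved by over 30 mm (distance of any of puck, driver, dish, mouse, slidebox, bottle, jar from where it was at the start of the episode above 0.03 m).
It also fails if it takes over 54 s, if anything falls off the work surface, if the arm or the gripper's body presses on something with over 40 N, if the wrist force passes 120 N, or if a joint passes its speed limit or range.

## Working session

There is one attempt and no reset: what is moved stays moved. The work goes in short steps, Python scripts to look and compute and a tool call to move; the robot and the scene stay as the last step left them, time stands still between calls to the robot, and variables do not carry over. Pictures are saved under pics/ and viewed, at most 10 in all, crops included, and the job is handed in when it is done.

Besides the shell and the picture viewer there is one more tool, called as name(argument=value, ...) on one line, values as JSON. send_rows: Moves the arm, as the interface text tells. Scaled input: -1 to 1 covers 30 cm each way for a shift and 2 pi rad each way for a turn. Its arguments: {"type":"object","properties":{"rows":{"type":"string"},"jaw":{"type":"number"},"force":{"type":"number"}},"required":["rows"]}

```bash
ls; mkdir -p pics
cat > h.py <<'E'
import numpy as np, cv2
from plant import sensors, eyes, finish_job
from scipy.spatial.transform import Rotation as R
def K(c):
    f=240/np.tan(np.radians(c["fov_y"])/2)
    return np.array([[f,0,c["cx"]],[0,f,c["cy"]],[0,0,1.]])
def cloud(c,depth):
    "world point of every pixel"
    v,u=np.mgrid[0:480,0:640]
    n=cv2.undistortPoints(np.stack([u,v],-1).reshape(-1,1,2).astype(np.float64),K(c),np.array(c["dist_coeffs"])).reshape(480,640,2)
    P=np.dstack([n,np.ones((480,640))])*depth[...,None]
    T=np.array(c["world_from_camera"])
    return P@T[:3,:3].T+T[:3,3]
def snap(name,fn=None):
    c=eyes.calibration(name); p,d=eyes.snapshot(name)
    if fn: cv2.imwrite("pics/"+fn,cv2.cvtColor(p,cv2.COLOR_RGB2BGR))
    return p,d,c,cloud(c,d)
def pr(): 
    s=sensors.get_state(); print(s["clock"],np.round(s["tool_pos"],4),np.round(s["eef_rot"],4),np.round(s["contact_force"],2),s["opening"],s["finger_force"])
E
python3 - <<'E'
from h import *
pr()
for n in("top","side","wrist"):
    p,d,c,W=snap(n,n+"0.png"); np.savez(n+"0.npz",p=p,d=d,W=W); print(n,np.round(c["world_from_camera"],3).tolist(),c["fov_y"])
print(R.from_quat(sensors.get_state()["eef_rot"]).as_matrix().round(3))
E
```

```text
pics
0.0 [0.2263 0.5819 0.2148] [ 1.843e-01  9.829e-01 -9.000e-04 -1.000e-04] [ 1.08 -0.63 -0.66] 0.9973994683073928 0.0
top [[-0.021, -0.998, 0.052, 0.494], [-1.0, 0.022, 0.02, 0.001], [-0.021, -0.052, -0.998, 1.116], [0.0, 0.0, 0.0, 1.0]] 52.67267747241987
side [[0.983, -0.152, 0.1, 0.466], [-0.18, -0.761, 0.623, -0.674], [-0.019, -0.631, -0.776, 0.977], [0.0, 0.0, 0.0, 1.0]] 57.562194645732454
wrist [[0.362, 0.901, 0.239, 0.164], [0.932, -0.349, -0.095, 0.606], [-0.002, 0.257, -0.966, 0.384], [0.0, 0.0, 0.0, 1.0]] 66.51919924049166
[[-0.932  0.362 -0.   ]
 [ 0.362  0.932 -0.001]
 [-0.    -0.001 -1.   ]]
```

View pics/top0.png

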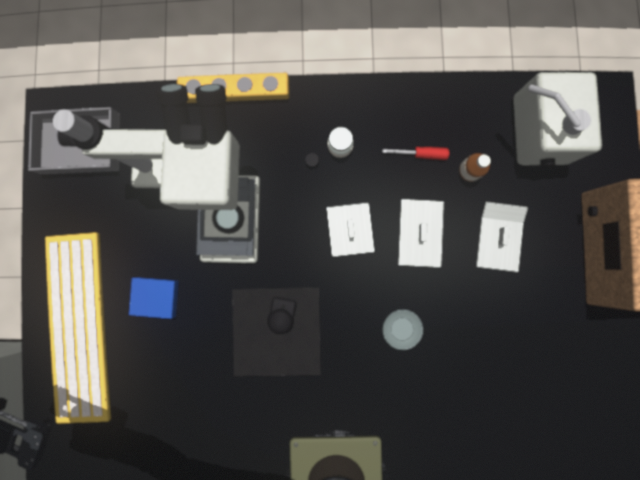

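View pics/side0.png

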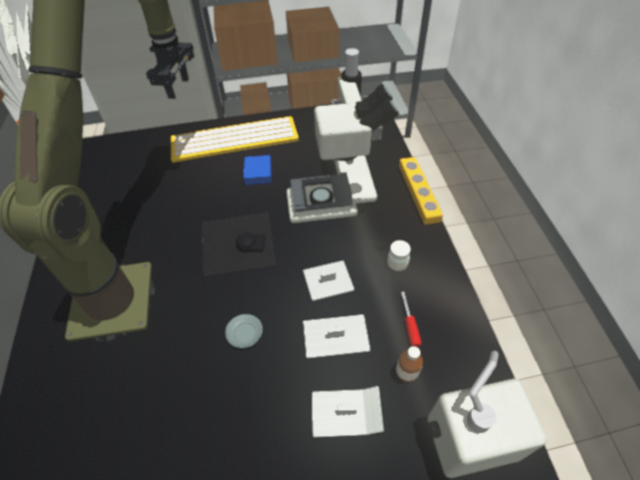

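The top view shows the sound plate (long, flat) at about (421,233), the short one at (350,230), the bent one at (502,237), and the microscope stage at about (228,220) with the head above and left of it. The side view has the same order. Moves only shift the tool and turn it about its own z, so I need to check whether an upright tool can do this. Measuring first.

Run:
```python
from h import *
z=np.load("top0.npz");p,W=z["p"],z["W"]
# plate
cv2.imwrite("pics/crop1.png",cv2.resize(cv2.cvtColor(p[150:280,140:270],cv2.COLOR_RGB2BGR),None,fx=5,fy=4.5,interpolation=cv2.INTER_NEAREST))
hsv=cv2.cvtColor(p,cv2.COLOR_RGB2HSV)
c=eyes.calibration("top");T=np.array(c["world_from_camera"])
def ray(uv,h):
    n=cv2.undistortPoints(np.array(uv,float).reshape(-1,1,2),K(c),np.array(c["dist_coeffs"])).reshape(-1,2)
    d=np.c_[n,np.ones(len(n))]@T[:3,:3].T; return T[:3,3]+d*((h-T[2,3])/d[:,2])[:,None]
m=((p.min(2)>150)&(np.mgrid[0:480,0:640][0]>190)&(np.mgrid[0:480,0:640][0]<280)&(np.mgrid[0:480,0:640][1]>300)&(np.mgrid[0:480,0:640][1]<540)).astype(np.uint8)
for k in cv2.findContours(m,cv2.RETR_EXTERNAL,2)[0]:
    if cv2.contourArea(k)<500: continue
    w=ray(k.reshape(-1,2),0.006)[:,:2]
    r=cv2.minAreaRect((w*1000).astype(np.float32)); print("plate",r)
    mm=np.zeros_like(m);cv2.drawContours(mm,[k],-1,1,-1)
    h=W[...,2]; print(" z med",np.median(h[mm>0]), "max",h[mm>0].max())
    f=(mm>0)&(h>0.03); print(" fin n",f.sum(),W[f].mean(0) if f.any() else 0)
# microscope area height stats
for n in("top","side"):
    z=np.load(n+"0.npz");W=z["W"].reshape(-1,3);W=W[z["d"].ravel()>0]
    s=W[(W[:,0]>.3)&(W[:,0]<.7)&(W[:,1]>.15)&(W[:,1]<.45)]
    H,e=np.histogram(s[:,2],bins=np.arange(-.01,.34,.005)); print(n,[(round(a*1000),int(b)) for a,b in zip(e,H) if b>8])
    hd=s[s[:,2]>.295];print(hd.min(0),hd.max(0),len(hd))
    if n=="top":
        hh=hd[np.abs(hd[:,2]-np.median(hd[:,2]))<.01]; print(np.median(hd[:,2]),cv2.minAreaRect((hh[:,:2]*1000).astype(np.float32)))
```

```text
plate ((551.3114013671875, -393.821533203125), (101.07192993164062, 151.11940002441406), 80.918701171875)
 z med 0.007996985727031225 max 1.1164954350274219
 fin n 148 [ 0.54525575 -0.3461863   0.16319848]
plate ((576.157958984375, -45.10795211791992), (113.49826049804688, 98.23643493652344), 5.319856643676758)
 z med 0.006838368431904995 max 1.1164954350274219
 fin n 109 [ 0.56791357 -0.04109741  0.12918952]
plate ((564.567626953125, -207.15145874023438), (97.99573516845703, 151.55470275878906), 85.84864044189453)
 z med 0.006783086701835694 max 1.1164954350274219
 fin n 120 [ 0.55764162 -0.18974428  0.12972649]
top [(-10, 27), (-5, 4160), (0, 9080), (5, 976), (10, 72), (15, 112), (20, 466), (25, 1000), (30, 1199), (35, 353), (40, 382), (45, 177), (50, 42), (55, 323), (60, 999), (65, 370), (75, 60), (80, 47), (235, 38), (240, 52), (245, 44), (250, 50), (255, 48), (260, 57), (265, 89), (270, 101), (275, 91), (280, 101), (285, 101), (290, 100), (295, 171), (300, 271), (305, 192), (310, 1332), (315, 2472)]
[0.59902734 0.16591291 0.29501245] [0.6999935  0.43225127 0.34280083] 4447
0.3152526712414522 ((650.5678100585938, 280.2091979980469), (227.30441284179688, 100.69293975830078), 89.40655517578125)
side [(-5, 984), (0, 3682), (5, 931), (10, 117), (15, 103), (20, 199), (25, 616), (30, 536), (35, 127), (40, 162), (45, 148), (50, 90), (55, 173), (60, 457), (65, 385), (70, 19), (75, 94), (80, 88), (185, 11), (205, 21), (210, 25), (215, 13), (225, 14), (230, 35), (235, 48), (240, 61), (245, 66), (250, 65), (255, 69), (260, 70), (265, 80), (270, 70), (275, 81), (280, 78), (285, 83), (290, 81), (295, 84), (300, 126), (305, 107), (310, 196), (315, 905), (320, 10)]
[0.60124252 0.16550713 0.29505067] [0.69996706 0.43284679 0.32061429] 1428
```

View pics/crop1.png

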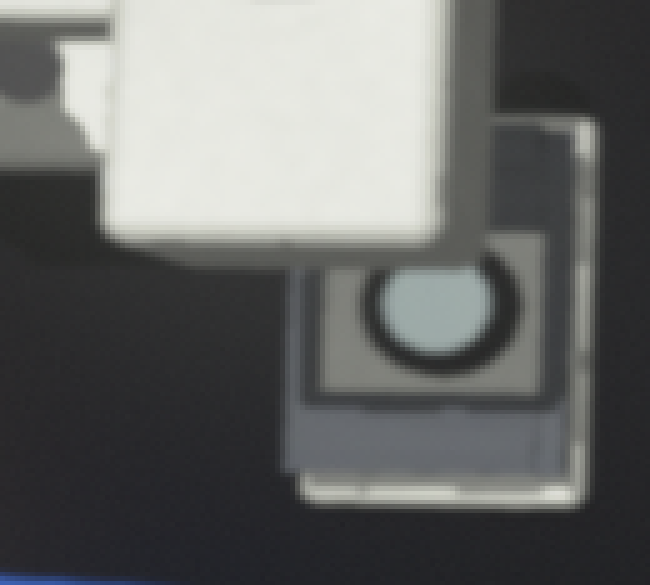

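The crop shows the head over the far part of the stage (crop columns 100–490, down to row 265). The near ledge is a lighter strip, columns 285–570, rows 410–470.

Run:
```python
from h import *
for n in("top","side"):
    z=np.load(n+"0.npz");W=z["W"];ok=z["d"]>0
    f=ok&(W[...,2]>.03)&(W[...,2]<.05)&(abs(W[...,0]-.5646)<.06)&(abs(W[...,1]+.207)<.05)
    a=W[f]; print(n,"fin",len(a),a.mean(0),a.min(0),a.max(0),cv2.minAreaRect((a[:,:2]*1000).astype(np.float32)))
    b=ok&(W[...,2]>.053)&(W[...,2]<.09)&(W[...,0]>.45)&(W[...,0]<.72)&(W[...,1]>.15)&(W[...,1]<.36)
    m=cv2.morphologyEx(b.astype(np.uint8),cv2.MORPH_OPEN,np.ones((2,2)))>0
    s=W[m];print(" stage",cv2.minAreaRect((s[:,:2]*1000).astype(np.float32)),np.percentile(s[:,:2],[1,99],axis=0))
    # height map on 1cm grid
    x0=np.arange(.46,.72,.01);y0=np.arange(.36,.17,-.01)
    print("      y:",[int(round(v*1000)) for v in y0])
    A=W[ok]
    for x in x0:
        r=[]
        for y in y0:
            q=A[(abs(A[:,0]-x)<.005)&(abs(A[:,1]-y)<.005),2]; q=q[q<.1]
            r.append("%3d"%round(np.median(q)*1000) if len(q) else "  .")
        print(int(round(x*1000))," ".join(r))
```

```text
top fin 110 [ 0.56346735 -0.20706069  0.04002022] [ 0.54332646 -0.213337    0.03211785] [ 0.58334664 -0.20003752  0.04641638] ((563.5244140625, -207.66900634765625), (12.392128944396973, 40.203895568847656), 84.75214385986328)
 stage ((598.2225341796875, 146.48220825195312), (310.5733947753906, 179.80548095703125), 84.38545227050781) [[0.5187896  0.16685241]
 [0.68524884 0.29063409]]
      y: [360, 350, 340, 330, 320, 310, 300, 290, 280, 270, 260, 250, 240, 230, 220, 210, 200, 190, 180]
460  23   0   2   1   2   1   1   0   2   1   2   2   1   0   2   2   0   1   0
470   5   1   1   0   0   0   0   0   1   1   1   1   1   0   1   0   1   1   1
480   0   1   0   1   1   1   1   2   2   1   0   1   1   1   1   0   1   0   1
490   2   1   1   0   1   0   2   2   1   1   0   0   1   2   2   0   1   0   2
500   1   0   1   1   1   1   0   1   1   1   1   1   1   0   1   0   1   0   1
510   0   1   1   2   2   1   1  23  22  24  23  26  26  26  26  25  24  25  27
520   0   2   1   0   2   0  14  27  27  27  27  29  28  45  64  63  64  63  57
530   0   0   0   1   0   1   .  60  65  65  64 
[... 3346 characters left out ...]
   2   .   .  29  58   .  42  44  47  48  44  43  42  27  31
640   3   4   .   2   3   .  25  60  51  30  48  44  42  42  40  42  66  29  59
650   2   3   .   3   3   .   .  57  55  63  65  65  65  64  65  66  66  63  60
660   2   6   .   .   .   .   .  61  63  64  64  66  65  67  66  66  65  64  60
670   2   1   .   .   .   .   .  60  63  66  64  66  66  68  67  68  69  68  63
680   4  18  20  20   .   .   .   .   .  80  80  79  79  79  82  82  82  80  66
690  25  25  26  28   .   .   .   .  79  81  79  80  79  78  81  81  81  81  65
700  27  26  27  26   .   .   .   .   .   .   .   .   .   .  28  28  28  28  28
710  27  27  27  27  27  29  28  26  26  27  30  30  29  28  26  19   3   3   2
```

```bash
cat > stage.py <<'E'
from h import *
def line(P):  # direction, point
    l=cv2.fitLine(P.astype(np.float32),cv2.DIST_HUBER,0,.001,.001).ravel(); return l
def ray(c,uv,h):
    T=np.array(c["world_from_camera"])
    n=cv2.undistortPoints(np.array(uv,float).reshape(-1,1,2),K(c),np.array(c["dist_coeffs"])).reshape(-1,2)
    d=np.c_[n,np.ones(len(n))]@T[:3,:3].T; return T[:3,3]+d*((h-T[2,3])/d[:,2])[:,None]
E
python3 - <<'E'
from stage import *
z=np.load("top0.npz");W=z["W"];ok=z["d"]>0;c=eyes.calibration("top")
m=ok&(W[...,2]>.05)&(W[...,2]<.09)
m[:, :190]=0;m[:,270:]=0;m[:160]=0;m[275:]=0
near=[];right=[];left=[];inner=[]
for u in range(202,253):
    v=np.flatnonzero(m[:,u]); 
    if len(v): near.append((u,v.max()+.5))
    q=v.max()
    while m[q,u]: q-=1
    if 206<u<246: inner.append((u,q+.5))
for v in range(185,252):
    u=np.flatnonzero(m[v])
    if len(u): right.append((u.max()+.5,v))
    if v>212 and len(u): left.append((u.min()-.5,v))
ls={}
for n,P,h in(("near",near,.0645),("inner",inner,.0645),("right",right,.0605),("left",left,.0605)):
    w=ray(c,P,h)[:,:2]; l=line(w); 
    if n in("right","left"): l[:2]*=np.sign(l[0]); ang=np.degrees(np.arctan2(l[1],l[0]))
    else: l[:2]*=np.sign(l[1]); ang=np.degrees(np.arctan2(-l[0],l[1]))
    res=(w-l[2:])@np.array([-l[1],l[0]]); ls[n]=l; print(n,len(P),l.round(4),"yaw",ang.round(2),"rms mm",1000*res.std(),"med",1000*np.median(res))
f=[v for v in ls.values()]
for yaw in(-3,-4,-5):
    a=np.radians(yaw);ex=np.array([np.cos(a),np.sin(a)]);ey=np.array([-np.sin(a),np.cos(a)])
    print(yaw,{k:(round(1000*(l[2:]@ex),1),round(1000*(l[2:]@ey),1)) for k,l in ls.items()})
E
```

```text
near 51 [0.0476 0.9989 0.5207 0.2315] yaw -2.73 rms mm 0.769172565597221 med -0.04085304822448159
inner 39 [0.0382 0.9993 0.5612 0.2281] yaw -2.19 rms mm 2.1426296223921795 med 0.10651979645951806
right 67 [ 0.9992 -0.0403  0.6177  0.1669] yaw -2.31 rms mm 0.6910459757067416 med 0.03576469105044937
left 39 [ 0.9993 -0.0361  0.5704  0.2939] yaw -2.07 rms mm 0.6490953426091935 med 0.04676990331522206
-3 {'near': (np.float64(507.9), np.float64(258.4)), 'inner': (np.float64(548.4), np.float64(257.2)), 'right': (np.float64(608.1), np.float64(199.0)), 'left': (np.float64(554.3), np.float64(323.3))}
-4 {'near': (np.float64(503.3), np.float64(267.3)), 'inner': (np.float64(543.9), np.float64(266.7)), 'right': (np.float64(604.5), np.float64(209.6)), 'left': (np.float64(548.5), np.float64(333.0))}
-5 {'near': (np.float64(498.5), np.float64(276.0)), 'inner': (np.float64(539.1), np.float64(276.2)), 'right': (np.float64(600.8), np.float64(220.1)), 'left': (np.float64(542.6), np.float64(342.5))}
```

The stage is at yaw ≈ -2.35°, its origin ≈ (0.606, 0.230), and the ledge tops ≈ 0.0645. The measured stage width of 125 mm and ledge length of 40.6 mm match the given 124 and 40.

The interface can't lean the tool, so I'll work upright. I grip the near end of the fin, lay the plate about 33 mm short of its seat with the gripper body in front of the head, then push its near edge home. That path stays clear of the head.

```bash
cat > go.py <<'E'
# usage: go.py x y z yawdeg(of tool x axis)  -> normalised row from the current pose
import sys; from h import *
s=sensors.get_state();M=R.from_quat(s["eef_rot"]).as_matrix()
x,y,z,yaw=map(float,sys.argv[1:])
d=M.T@(np.array([x,y,z])-s["tool_pos"]); cur=np.degrees(np.arctan2(M[1,0],M[0,0]))
t=-(((yaw-cur)+180)%360-180)
print("row",(d/.3).round(4),round(t/360,4),"mm",(d*1000).round(1),"turn",round(t,2),"rows>=",max(np.linalg.norm(d)/.0417,abs(t)/7.16).round(1),"tilt",M[2].round(4)); pr()
E
python3 go.py .43 .15 .215 175.4; python3 go.py .545 -.206 .15 175.4
```

```text
row [-1.1545 -1.0963  0.0017] -0.0462 mm [-346.4 -328.9    0.5] turn -16.64 rows>= 11.5 tilt [-1.0e-04 -1.4e-03 -1.0e+00]
0.15 [0.2263 0.582  0.215 ] [ 1.843e-01  9.829e-01 -7.000e-04 -1.000e-04] [-0.75  0.93 -0.98] 1.0004522230120847 0.0
row [-1.9417 -2.0632  0.2198] -0.0462 mm [-582.5 -619.    65.9] turn -16.64 rows>= 20.4 tilt [-1.0e-04 -1.4e-03 -1.0e+00]
0.15 [0.2263 0.582  0.215 ] [ 1.843e-01  9.829e-01 -7.000e-04 -1.000e-04] [-0.75  0.93 -0.98] 1.0004522230120847 0.0
```

send_rows(rows="-0.1 -0.1 0 -0.02;-0.2 -0.2 0 -0.046;-0.3 -0.3 0 -0.046;-0.4 -0.4 0 -0.046;-0.5 -0.5 0 -0.046;-0.6 -0.6 0 -0.046;-0.7 -0.7 0 -0.046;-0.8 -0.8 0 -0.046;-0.88 -0.88 0 -0.046;-0.95 -0.95 0 -0.046", jaw=-1, force=40)

```text
clock: 0.98
tool_pos: [0.3896, 0.2097, 0.2155]
eef_rot: [0.042, 0.999, -0.001, -0.0]
contact_force: [-0.0, -0.8, -0.4]
opening: 1.004
finger_force: 0.0
```

```bash
python3 go.py .545 -.206 .15 175.4
```

```text
row [-0.6335 -1.3364  0.2209] -0.0007 mm [-190.  -400.9   66.3] turn -0.26 rows>= 10.8 tilt [ 1.e-04 -2.e-03 -1.e+00]
0.9833 [0.3896 0.2097 0.2155] [ 4.240e-02  9.991e-01 -1.000e-03 -1.000e-04] [-0.01 -0.84 -0.4 ] 1.0037128532069426 0.0
```

send_rows(rows="-0.06 -0.125 0.02 0;-0.12 -0.25 0.04 0;-0.18 -0.375 0.06 0;-0.24 -0.5 0.08 0;-0.3 -0.62 0.1 0;-0.36 -0.74 0.12 0;-0.42 -0.86 0.14 0;-0.48 -0.96 0.16 0;-0.55 -1 0.19 0;-0.6 -1 0.22 0")

```text
clock: 1.82
tool_pos: [0.5445, -0.106, 0.1489]
eef_rot: [0.045, 0.999, -0.001, 0.0]
contact_force: [0.4, 0.2, 1.0]
opening: 1.001
finger_force: 0.0
```

```bash
python3 go.py .545 -.206 .15 175.4
```

```text
row [-0.0314 -0.3318 -0.0027] -0.0015 mm [ -9.4 -99.5  -0.8] turn -0.54 rows>= 2.4 tilt [-5.e-04 -3.e-03 -1.e+00]
1.8167 [ 0.5445 -0.106   0.1489] [ 4.48e-02  9.99e-01 -1.50e-03  2.00e-04] [0.43 0.2  1.  ] 1.0014351423077636 0.0
```

send_rows(rows="-0.01 -0.12 0 0;-0.02 -0.23 0 0;-0.03 -0.3 0 0;-0.03 -0.333 0 -0.0015;-0.03 -0.333 0 -0.0015;-0.03 -0.333 0 -0.0015")

```text
clock: 2.32
tool_pos: [0.5443, -0.1991, 0.1495]
eef_rot: [0.036, 0.999, 0.001, -0.0]
contact_force: [0.2, 1.2, 0.3]
opening: 0.999
finger_force: 0.0
```

Run:
```python
from stage import *
pr()
p,d,c,W=snap("wrist","w1.png");np.savez("w1.npz",p=p,d=d,W=W)
ok=d>0; h=W[...,2]
f=ok&(h>.033)&(h<.047)&(abs(W[...,0]-.5646)<.05)&(abs(W[...,1]+.207)<.04)
a=W[f]; print("fin",len(a),a.mean(0),cv2.minAreaRect((a[:,:2]*1000).astype(np.float32)),np.median(a[:,2]))
g=ok&(h>.002)&(h<.012)&(p.min(2)>110)&(abs(W[...,0]-.5646)<.1)&(abs(W[...,1]+.207)<.075)
a=W[g]; print("plate",len(a),cv2.minAreaRect((a[:,:2]*1000).astype(np.float32)),np.median(a[:,2]))
```

```text
2.3167 [ 0.5443 -0.1991  0.1495] [ 3.600e-02  9.994e-01  7.000e-04 -1.000e-04] [0.18 1.21 0.29] 0.9989561856569226 0.0
fin 728 [ 0.56146313 -0.20806708  0.03934126] ((562.7039794921875, -208.2943878173828), (11.255697250366211, 40.59738540649414), 85.73284912109375) 0.03943116022838597
plate 16462 ((563.090576171875, -207.6338653564453), (95.66071319580078, 150.77740478515625), 85.8140869140625) 0.0054927607453919836
```

View pics/w1.png

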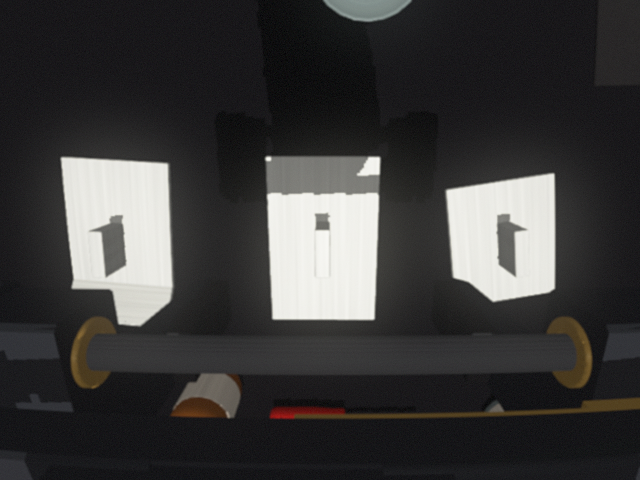

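The wrist view shows the sound plate at columns 265–380, rows 155–320, with its fin at about (322,250). It measures 150.8 × 95.7 mm, centre (0.563, -0.208), yaw -4.2°.

```bash
python3 go.py .5459 -.2065 .012 175.8
```

```text
row [-0.006  -0.0289  0.4587] 0.0005 mm [ -1.8  -8.7 137.6] turn 0.18 rows>= 3.3 tilt [ 0.      0.0019 -1.    ]
2.3667 [ 0.5447 -0.198   0.1496] [0.0351 0.9994 0.001  0.    ] [ 0.    0.4  -0.28] 0.9998833722242689 0.0
```

send_rows(rows="-0.006 -0.029 0.1 0;-0.006 -0.029 0.2 0;-0.006 -0.029 0.3 0;-0.006 -0.029 0.37 0;-0.006 -0.029 0.42 0;-0.006 -0.029 0.45 0;-0.006 -0.029 0.459 0;-0.006 -0.029 0.459 0")

```text
clock: 3.03
tool_pos: [0.546, -0.2075, 0.0118]
eef_rot: [0.035, 0.999, 0.0, -0.0]
contact_force: [0.2, -0.7, 0.0]
opening: 1.002
finger_force: 0.0
```

send_rows(rows="0 0 0 0;0 0 0 0;0 0 0 0;0 0 0 0;0 0 0 0;0 0 0 0;0 0 0 0;0 0 0 0", jaw=1, force=50)

```text
clock: 3.7
tool_pos: [0.5457, -0.2092, 0.0119]
eef_rot: [0.036, 0.999, 0.0, -0.0]
contact_force: [0.1, -0.1, -0.4]
opening: 0.419
finger_force: 0.0
```

```bash
python3 go.py .5459 -.2065 .012 175.8
```

```text
row [-0.0001  0.0089 -0.0003] 0.0001 mm [-0.   2.7 -0.1] turn 0.05 rows>= 0.1 tilt [ 0.e+00  1.e-04 -1.e+00]
3.7 [ 0.5457 -0.2092  0.0119] [ 0.0362  0.9993  0.     -0.    ] [ 0.1  -0.13 -0.35] 0.41915768826261884 0.0
```

send_rows(rows="0 0.008 0 0;0 0.008 0 0;0 0.008 0 0;0 0.008 0 0;0 0.008 0 0;0 0.008 0 0;0 0.008 0 0;0 0.008 0 0;0 0.008 0 0;0 0.008 0 0")

```text
clock: 4.53
tool_pos: [0.5459, -0.2065, 0.0119]
eef_rot: [0.036, 0.999, 0.0, -0.0]
contact_force: [1.0, 1.6, 0.0]
opening: 0.115
finger_force: 50.0
```

send_rows(rows="0 0 -0.01 0;0 0 -0.03 0;0 0 -0.06 0;0 0 -0.1 0;0 0 -0.15 0;0 0 -0.21 0;0 0 -0.27 0;0 0 -0.33 0;0 0 -0.39 0;0 0 -0.42 0")

```text
clock: 5.37
tool_pos: [0.547, -0.2072, 0.1411]
eef_rot: [0.036, 0.999, -0.001, 0.002]
contact_force: [-0.2, -0.9, -2.2]
opening: 0.118
finger_force: 50.0
```

```bash
python3 go.py .49 .235 .14 177.65
```

```text
row [2.9630e-01 1.4563e+00 1.3000e-03] -0.005 mm [8.890e+01 4.369e+02 4.000e-01] turn -1.81 rows>= 10.7 tilt [-3.9e-03 -9.0e-04 -1.0e+00]
5.3667 [ 0.547  -0.2072  0.1411] [ 3.630e-02  9.993e-01 -5.000e-04  1.900e-03] [-0.23 -0.91 -2.22] 0.11832307653698904 49.99843776226044
```

send_rows(rows="0.02 0.03 0 0;0.05 0.08 0 0;0.09 0.15 0 0;0.13 0.23 0 0;0.17 0.32 0 0;0.21 0.42 0 0;0.24 0.52 0 -0.005;0.27 0.62 0 -0.005;0.3 0.72 0 -0.005;0.3 0.82 0 -0.005")

```text
clock: 6.2
tool_pos: [0.4714, 0.0461, 0.1383]
eef_rot: [0.02, 1.0, -0.0, -0.001]
contact_force: [0.1, 0.5, -3.0]
opening: 0.115
finger_force: 50.0
```

send_rows(rows="0 0.1 0 0;0 0.2 0 0;0 0.3 0 0;0 0.39 0 0;0 0.47 0 0;0 0.54 0 0;0 0.6 0 0;0 0.63 0 0;0 0.64 0 0;0 0.64 0 0")

```text
clock: 7.03
tool_pos: [0.4816, 0.2369, 0.1381]
eef_rot: [0.02, 1.0, -0.0, -0.0]
contact_force: [-0.1, -0.3, -3.4]
opening: 0.115
finger_force: 50.0
```

```bash
python3 go.py .5559 .2320 .1 177.65
python3 - <<'E'
from stage import *
p,d,c,W=snap("side","s2.png");np.savez("s2.npz",p=p,d=d,W=W)
p,d,c,W=snap("wrist");np.savez("w2.npz",p=p,d=d,W=W); h=W[...,2];ok=d>0
g=ok&(h>.122)&(h<.145)&(p.min(2)>110)
a=W[g]; print(len(a),cv2.minAreaRect((a[:,:2]*1000).astype(np.float32)))
A=np.c_[a[:,:2],np.ones(len(a))]; print(np.linalg.lstsq(A,a[:,2],rcond=None)[0],np.median(h[g]))
E
```

```text
row [-0.2481 -0.0063  0.1268] 0.0001 mm [-74.4  -1.9  38.1] turn 0.04 rows>= 2.0 tilt [ 0.e+00 -2.e-04 -1.e+00]
7.0333 [0.4816 0.2369 0.1381] [ 2.020e-02  9.998e-01 -1.000e-04 -0.000e+00] [-0.05 -0.28 -3.4 ] 0.11470018459160647 49.99868988990784
26851 ((495.73333740234375, 234.71083068847656), (96.59451293945312, 146.27391052246094), 87.39080810546875)
[-0.03084582 -0.00282499  0.14724858] 0.13246307963201717
```

View pics/s2.png

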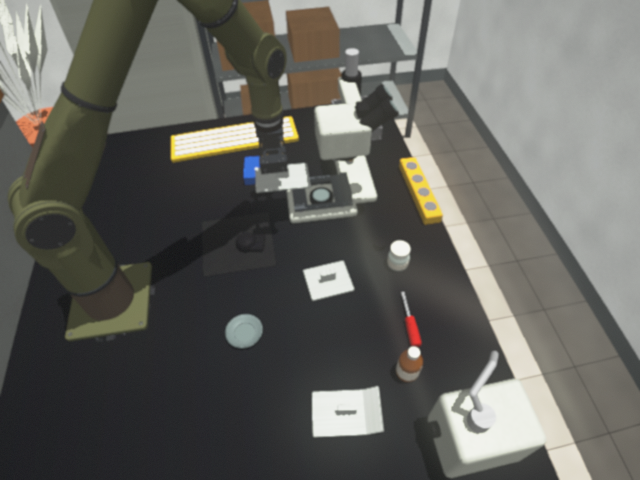

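The side view shows the plate held level in front of the stage, at about (280,178), with the gripper clear of the head at (342,130). Next I check the arm's profile for clearance from the head.

Run:
```python
from h import *
z=np.load("s2.npz");W=z["W"];ok=z["d"]>0
A=W[ok]-[.4816,.2369,0]
for h in np.arange(.15,.5,.02):
    q=A[(abs(A[:,2]-h)<.01)&(abs(A[:,0])<.115)&(abs(A[:,1])<.12)]
    q=q[q[:,0]<.11]
    if len(q): print(round(h,2),len(q),"dx",(np.percentile(q[:,0],[1,50,98])*1000).round(0),"y",(np.percentile(q[:,1],[1,99])*1000).round(0))
z=np.load("w2.npz");W=z["W"];ok=z["d"]>0
s=W[ok&(W[...,2]>.05)&(W[...,2]<.09)&(W[...,0]>.5)&(W[...,0]<.72)];print(len(s),np.percentile(s,[1,99],axis=0))
```

```text
0.15 61 dx [-1. 18. 38.] y [-9. -2.]
0.17 5 dx [ 1. 37. 38.] y [-16.   3.]
0.23 120 dx [-36.  -3.  33.] y [-87.  17.]
0.25 265 dx [-35.  -2.  34.] y [-93.  31.]
0.27 472 dx [-36.  -1.  29.] y [-95. -18.]
0.29 108 dx [-23.  -1.  18.] y [-42. -14.]
0.31 226 dx [-35.  -1.  33.] y [-42. -13.]
0.33 241 dx [-36.  -1.  36.] y [-36.  10.]
0.35 180 dx [-37.  -0.  36.] y [-37.  -3.]
0.37 237 dx [-36.   1.  36.] y [-36.  -1.]
0.39 218 dx [-36.  -1.  34.] y [-36.  -4.]
0.41 244 dx [-36.  -0.  35.] y [-37.  -4.]
0.43 224 dx [-33.  -1.  34.] y [-36.  -8.]
0.45 262 dx [-37.  -9.  43.] y [-45.   4.]
0.47 307 dx [-55.  11.  55.] y [-56.   3.]
0.49 362 dx [-62.  11.  57.] y [-65.   5.]Traceback (most recent call last):
  File "<stdin>", line 9, in <module>
    return _quantile_unchecked(
        a, q, axis, out, overwrite_input, method, keepdims, weights)
    return _ureduce(a,
                    func=_quantile_ureduce_func,
    ...<5 lines>...
                    overwrite_input=overwrite_input,
                    method=method)
    r = func(a, **kwargs)
    result = _quantile(arr,
                       quantiles=q,
    ...<2 lines>...
                       out=out,
                       weights=wgt)
    slices_having_nans = np.isnan(arr[-1, ...])
                                  ~~~^^^^^^^^^
IndexError: index -1 is out of bounds for axis 0 with size 0
```

Everything stays within ±37 mm of the tool axis to well above the head. Going in.

send_rows(rows="-0.02 0 0.02 0;-0.06 -0.002 0.04 0;-0.11 -0.004 0.05 0;-0.16 -0.005 0.06 0;-0.2 -0.005 0.06 0;-0.23 -0.005 0.06 0;-0.245 -0.005 0.07 0;-0.248 -0.005 0.08 0;-0.248 -0.005 0.1 0;-0.248 -0.005 0.127 0")

```text
clock: 7.97
tool_pos: [0.5555, 0.2322, 0.0993]
eef_rot: [0.02, 1.0, 0.0, -0.0]
contact_force: [0.5, 0.1, -2.9]
opening: 0.118
finger_force: 50.0
```

```bash
python3 go.py .5559 .2320 .0765 177.65
```

```text
row [-0.0013 -0.0006  0.0761] 0.0 mm [-0.4 -0.2 22.8] turn 0.0 rows>= 0.5 tilt [ 4.e-04  0.e+00 -1.e+00]
7.9667 [0.5555 0.2322 0.0993] [ 2.050e-02  9.998e-01  0.000e+00 -2.000e-04] [ 0.48  0.07 -2.93] 0.1181872185967095 49.99864161014557
```

send_rows(rows="0 0 0.01 0;0 0 0.02 0;0 0 0.03 0;0 0 0.036 0;0 0 0.042 0;0 0 0.047 0;0 0 0.052 0;0 0 0.056 0;0 0 0.06 0;0 0 0.062 0")

```text
clock: 8.8
tool_pos: [0.556, 0.2324, 0.0811]
eef_rot: [0.02, 1.0, 0.0, -0.0]
contact_force: [0.1, -0.1, -2.7]
opening: 0.116
finger_force: 50.0
```

send_rows(rows="0 0 0.002 0;0 0 0.004 0;0 0 0.006 0;0 0 0.006 0")

```text
clock: 9.13
tool_pos: [0.556, 0.2324, 0.0793]
eef_rot: [0.02, 1.0, -0.0, -0.0]
contact_force: [0.1, -0.3, -2.6]
opening: 0.115
finger_force: 50.0
```

send_rows(rows="0 0 0.002 0;0 0 0.004 0;0 0 0.006 0;0 0 0.006 0")

```text
clock: 9.47
tool_pos: [0.556, 0.2324, 0.0775]
eef_rot: [0.02, 1.0, 0.0, -0.0]
contact_force: [-0.1, -0.0, -2.1]
opening: 0.118
finger_force: 50.0
```

send_rows(rows="0 0 0.002 0;0 0 0.004 0;0 0 0.004 0;0 0 0.004 0")

```text
clock: 9.8
tool_pos: [0.556, 0.2324, 0.0764]
eef_rot: [0.02, 1.0, 0.0, 0.0]
contact_force: [-0.0, -0.5, -2.7]
opening: 0.119
finger_force: 50.0
```

send_rows(rows="0 0 0.002 0;0 0 0.004 0;0 0 0.004 0;0 0 0.004 0")

```text
clock: 10.13
tool_pos: [0.556, 0.2325, 0.0754]
eef_rot: [0.02, 1.0, 0.0, 0.0]
contact_force: [-1.1, -0.1, -0.2]
opening: 0.11
finger_force: 50.0
```

send_rows(rows="0 0 0.002 0;0 0 0.004 0;0 0 0.004 0;0 0 0.004 0")

```text
clock: 10.47
tool_pos: [0.5561, 0.2325, 0.0753]
eef_rot: [0.02, 1.0, 0.0, 0.0]
contact_force: [-2.7, -1.8, 9.4]
opening: 0.117
finger_force: 50.0
```

send_rows(rows="0 0 0.002 0;0 0 0.004 0;0 0 0.004 0;0 0 0.004 0")

```text
clock: 10.8
tool_pos: [0.5561, 0.2325, 0.0752]
eef_rot: [0.021, 1.0, -0.0, 0.001]
contact_force: [-5.1, -2.0, 17.0]
opening: 0.121
finger_force: 50.0
```

Run:
```python
from stage import *
pr()
for n in("side","top","wrist"):
    p,d,c,W=snap(n,n+"3.png");np.savez(n+"3.npz",p=p,d=d,W=W)
    h=W[...,2];ok=d>0
    g=ok&(h>.05)&(h<.085)&(p.min(2)>120)&(W[...,0]>.4)&(W[...,0]<.7)&(W[...,1]>.15)&(W[...,1]<.31)
    a=W[g];A=np.c_[a[:,:2]-[.573,.231],np.ones(len(a))]
    co=np.linalg.lstsq(A,a[:,2],rcond=None)[0]; r=abs(A@co-a[:,2])<.004
    co=np.linalg.lstsq(A[r],a[r,2],rcond=None)[0]
    print(n,len(a),cv2.minAreaRect((a[r][:,:2]*1000).astype(np.float32)),co.round(4))
```

```text
10.8 [0.5561 0.2325 0.0752] [ 2.050e-02  9.998e-01 -0.000e+00  6.000e-04] [-5.15 -2.02 17.04] 0.12119050783457551 50.00682771205902
side 661 ((596.4068603515625, 231.88180541992188), (98.68892669677734, 191.6904754638672), 87.90898895263672) [ 0.0012 -0.0157  0.0718]
top 509 ((573.5409545898438, 227.03941345214844), (81.29474639892578, 140.32933044433594), 88.14058685302734) [ 0.0012 -0.0034  0.0703]
wrist 29473 ((569.4142456054688, 232.81390380859375), (98.18524169921875, 142.8232879638672), 87.77014923095703) [-0.0006 -0.0005  0.069 ]
```

The plate now lies level with its top at ≈ 0.0697, so it bridges both ledges and the ledge tops are at ≈ 0.0637. I'll unload, release gently and back off.

send_rows(rows="0 0 -0.003 0;0 0 -0.006 0;0 0 -0.006 0;0 0 -0.006 0", force=10)

```text
clock: 11.28
tool_pos: [0.5563, 0.2326, 0.0749]
eef_rot: [0.02, 1.0, 0.0, 0.0]
contact_force: [-1.1, -0.4, 4.8]
opening: 0.134
finger_force: 10.0
```

send_rows(rows="0 0 0 0;0 0 0 0;0 0 0 0;0 0 0 0;0 0 0 0;0 0 0 0", jaw=-0.3)

```text
clock: 11.78
tool_pos: [0.556, 0.2324, 0.0745]
eef_rot: [0.02, 1.0, 0.0, -0.0]
contact_force: [0.2, 0.1, 0.9]
opening: 0.565
finger_force: 0.0
```

```bash
python3 go.py .4 .238 .13 177.65
```

```text
row [ 0.5204 -0.0026 -0.185 ] 0.0 mm [156.1  -0.8 -55.5] turn 0.0 rows>= 4.0 tilt [ 1.e-04  0.e+00 -1.e+00]
11.7833 [0.556  0.2324 0.0745] [ 2.050e-02  9.998e-01  0.000e+00 -1.000e-04] [0.21 0.06 0.91] 0.5652296496331038 0.0
```

send_rows(rows="0.03 0 -0.01 0;0.1 0 -0.03 0;0.2 0 -0.06 0;0.3 0 -0.1 0;0.4 0 -0.14 0;0.47 0 -0.17 0;0.51 0 -0.185 0;0.52 0 -0.185 0;0.52 0 -0.185 0")

```text
clock: 12.53
tool_pos: [0.3993, 0.239, 0.1306]
eef_rot: [0.02, 1.0, 0.0, 0.0]
contact_force: [0.2, -1.5, 0.3]
opening: 0.651
finger_force: 0.0
```

```bash
cat > meas.py <<'E'
from stage import *
pr()
a0=np.radians(-2.35);ex=np.array([np.cos(a0),np.sin(a0)]);ey=np.array([-ex[1],ex[0]]);O=np.array([.6059,.2299])
for n in("top","wrist"):
    p,d,c,W=snap(n,n+"4.png");np.savez(n+"4.npz",p=p,d=d,W=W)
    h=W[...,2];ok=d>0
    q=(W[...,:2]-O);X=q@ex;Y=q@ey
    g=ok&(h>.064)&(h<.08)&(p.min(2)>120)&(abs(X)<.14)&(abs(Y)<.055)
    g=cv2.morphologyEx(g.astype(np.uint8),cv2.MORPH_OPEN,np.ones((3,3)))>0
    # edges by row percentile
    print(n,g.sum(),"X",np.percentile(X[g],[.3,99.7]).round(4),"Y",np.percentile(Y[g],[.3,99.7]).round(4),"z",np.median(h[g]).round(4),cv2.minAreaRect((W[g][:,:2]*1000).astype(np.float32)))
    f=ok&(h>.09)&(h<.115)&(abs(X)<.09)&(abs(Y)<.03)
    if f.sum()>20: print("  fin",f.sum(),X[f].min().round(4),X[f].max().round(4),Y[f].mean().round(4),np.polyfit(X[f],Y[f],1))
    s=ok&(h>.05)&(h<.08)&(X<-.05)&(X>-.12)
    s2=ok&(h>.055)&(h<.0675)&(abs(X)<.12)&(abs(Y)<.08)&(p.min(2)<120)
    if s2.sum()>20: print("  steel",s2.sum(),"X",np.percentile(X[s2],[1,99]).round(4),"Y",np.percentile(Y[s2],[1,99]).round(4))
E
python3 meas.py
```

```text
12.5333 [0.3993 0.239  0.1306] [1.970e-02 9.998e-01 1.000e-04 1.000e-04] [ 0.23 -1.5   0.33] 0.6511441703286796 0.0
top 2184 X [-0.1079  0.0367] Y [-0.0467  0.0474] z 0.0703 ((571.193603515625, 231.8446044921875), (96.27234649658203, 146.7376708984375), 87.37908172607422)
  fin 134 -0.0523 -0.0137 0.0001 [-0.01141809 -0.00025596]
  steel 810 X [-0.0835  0.0819] Y [-0.0612  0.0621]
wrist 5032 X [-0.1085 -0.0743] Y [-0.0471  0.0482] z 0.0689 ((514.849365234375, 233.7259521484375), (97.21143341064453, 35.582908630371094), 87.48384857177734)
```

View pics/wrist4.png

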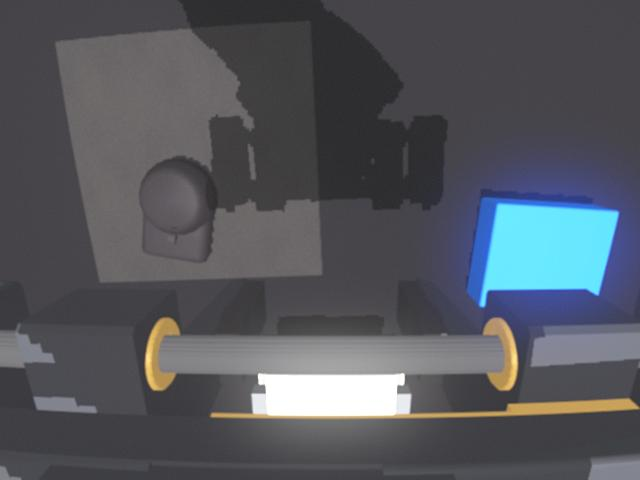

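The wrist view shows the plate's near end at columns 260–400, rows 378–412, lying across the stage and even on both sides. Numerically its near edge is at x ≈ -108 and it is centred to within about 0.5 mm. Next I push that near edge with both finger tips.

```bash
python3 go.py .476 .2352 .066 177.55
```

```text
row [-0.2501 -0.0018  0.2136] 0.0002 mm [-75.   -0.5  64.1] turn 0.07 rows>= 2.4 tilt [-8.e-04  4.e-04 -1.e+00]
12.6333 [0.401  0.2388 0.13  ] [2.080e-02 9.998e-01 2.000e-04 4.000e-04] [-0.35  1.21 -0.44] 0.6509921473975936 0.0
```

send_rows(rows="-0.04 0 0.06 0;-0.09 -0.002 0.12 0;-0.14 -0.002 0.17 0;-0.18 -0.002 0.2 0;-0.21 -0.002 0.213 0;-0.235 -0.002 0.2135 0;-0.246 -0.002 0.2135 0;-0.25 -0.002 0.2135 0;-0.25 -0.002 0.2135 0")

```text
clock: 13.38
tool_pos: [0.4753, 0.2353, 0.0666]
eef_rot: [0.021, 1.0, 0.0, 0.0]
contact_force: [0.7, -0.1, 0.3]
opening: 0.65
finger_force: 0.0
```

send_rows(rows="-0.01 0 0 0;-0.02 0 0 0;-0.03 0 0 0;-0.04 0 0 0;-0.05 0 0 0;-0.06 0 0 0;-0.07 0 0 0;-0.08 0 0 0;-0.09 0 0 0;-0.1 0 0 0")

```text
clock: 14.22
tool_pos: [0.5053, 0.2338, 0.066]
eef_rot: [0.02, 1.0, -0.0, -0.0]
contact_force: [-0.2, 0.1, -0.2]
opening: 0.651
finger_force: 0.0
```

```bash
python3 go.py .5220 .2333 .066 177.6; python3 meas.py
```

```text
row [-0.0557  0.0005  0.0001] 0.0001 mm [-16.7   0.2   0. ] turn 0.05 rows>= 0.4 tilt [ 1.e-04 -0.e+00 -1.e+00]
14.2167 [0.5053 0.2338 0.066 ] [ 2.050e-02  9.998e-01 -0.000e+00 -1.000e-04] [-0.24  0.08 -0.17] 0.6513767284614496 0.0
14.2167 [0.5053 0.2338 0.066 ] [ 2.050e-02  9.998e-01 -0.000e+00 -1.000e-04] [-0.24  0.08 -0.17] 0.6513767284614496 0.0
top 1246 X [-0.0703  0.0379] Y [-0.0463  0.045 ] z 0.0704 ((588.3869018554688, 231.4945068359375), (92.97752380371094, 109.4801254272461), 89.46842193603516)
  fin 132 -0.0523 -0.0137 0.0002 [-7.69418089e-03 -2.67856771e-05]
  steel 689 X [-0.0597  0.083 ] Y [-0.0612  0.0618]
wrist 16138 X [-0.1083 -0.0241] Y [-0.0464  0.0477] z 0.069 ((540.0263061523438, 233.22706604003906), (96.09211730957031, 85.29949951171875), 87.68058776855469)
  fin 499 -0.0543 -0.0515 0.0006 [0.43814187 0.02371936]
  steel 350 X [-0.0366 -0.0148] Y [-0.0615  0.0574]
```

send_rows(rows="-0.006 0 0 0;-0.012 0 0 0;-0.018 0 0 0;-0.024 0 0 0;-0.03 0 0 0;-0.036 0 0 0;-0.042 0 0 0;-0.046 0 0 0;-0.05 0 0 0;-0.05 0 0 0")

```text
clock: 15.15
tool_pos: [0.5203, 0.2332, 0.0661]
eef_rot: [0.021, 1.0, 0.0, 0.0]
contact_force: [0.0, -1.0, 0.1]
opening: 0.648
finger_force: 0.0
```

```bash
python3 meas.py
```

```text
15.15 [0.5203 0.2332 0.0661] [2.060e-02 9.998e-01 1.000e-04 1.000e-04] [ 0.02 -1.04  0.05] 0.6475167617786645 0.0
top 847 X [-0.0533  0.038 ] Y [-0.0458  0.0436] z 0.0703 ((592.6236572265625, 221.31564331054688), (79.36189270019531, 100.26525115966797), 18.520137786865234)
  fin 103 -0.0439 -0.0139 -0.0 [0.0224611  0.00062035]
  steel 598 X [-0.0442  0.0829] Y [-0.061   0.0619]
wrist 21354 X [-0.1082 -0.0103] Y [-0.0467  0.0479] z 0.069 ((547.095947265625, 232.99533081054688), (96.19863891601562, 99.53911590576172), 87.73299407958984)
  fin 1849 -0.09 -0.0388 0.0005 [0.00802802 0.00100168]
  steel 863 X [-0.0852 -0.0014] Y [-0.0613  0.0618]
```

The plate has not moved: its near edge is still at -108 while the tool is at -86. The open finger tips evidently sit higher than the TCP and passed over the plate. I'll back off and use shut fingers, for which the TCP height is exact.

send_rows(rows="0 0 -0.02 0;0.01 0 -0.03 0;0.04 0 -0.03 0;0.08 0 -0.03 0;0.11 0 -0.03 0;0.14 0 -0.03 0;0.155 0 -0.03 0;0.16 0 -0.03 0;0.16 0 -0.03 0;0.16 0 -0.03 0", jaw=1)

```text
clock: 16.08
tool_pos: [0.4726, 0.2353, 0.0751]
eef_rot: [0.021, 1.0, 0.0, 0.0]
contact_force: [-0.1, -0.4, 0.1]
opening: 0.004
finger_force: 0.0
```

send_rows(rows="0 0 0 0;0 0 0 0;0 0 0 0;0 0 0 0;0 0 0 0")

```text
clock: 16.5
tool_pos: [0.4722, 0.2352, 0.075]
eef_rot: [0.021, 1.0, 0.0, 0.0]
contact_force: [0.3, -0.8, -0.2]
opening: 0.008
finger_force: 0.0
```

```bash
python3 go.py .472 .2354 .066 177.55
```

```text
row [0.0007 0.0006 0.0301] 0.0003 mm [0.2 0.2 9. ] turn 0.09 rows>= 0.2 tilt [-1.e-04  1.e-04 -1.e+00]
16.5 [0.4722 0.2352 0.075 ] [2.060e-02 9.998e-01 1.000e-04 0.000e+00] [ 0.31 -0.76 -0.24] 0.008262166574857285 0.0
```

send_rows(rows="0 0 0.015 0;0 0 0.03 0;0 0 0.031 0;-0.02 0 0.031 0;-0.04 0 0.031 0;-0.06 0 0.031 0;-0.075 0 0.031 0;-0.09 0 0.031 0;-0.105 0 0.031 0;-0.115 0 0.031 0")

```text
clock: 17.33
tool_pos: [0.5074, 0.2337, 0.0658]
eef_rot: [0.021, 1.0, 0.0, 0.0]
contact_force: [1.1, -0.4, -0.4]
opening: 0.005
finger_force: 0.0
```

```bash
python3 meas.py
```

```text
17.3333 [0.5074 0.2337 0.0658] [2.070e-02 9.998e-01 1.000e-04 2.000e-04] [ 1.05 -0.36 -0.44] 0.00546424882448275 0.0
top 1278 X [-0.1017  0.0381] Y [-0.0463  0.0445] z 0.0705 ((572.99462890625, 230.80780029296875), (91.64246368408203, 139.86683654785156), 89.50971221923828)
  fin 134 -0.0522 -0.0139 0.0001 [-5.84286072e-03 -5.76059837e-05]
  steel 674 X [-0.0596  0.082 ] Y [-0.0611  0.062 ]
wrist 5304 X [-0.1084 -0.0229] Y [-0.0468  0.048 ] z 0.069 ((540.8531494140625, 233.11219787597656), (96.36507415771484, 86.9967041015625), 87.43833923339844)
  fin 579 -0.0543 -0.0508 0.0006 [-0.25025796 -0.01257909]
```

Run:
```python
import cv2,numpy as np
a=cv2.imread("pics/wrist4.png")[250:480]; b=cv2.imread("pics/top4.png")[180:280,170:290]
from h import *
p,d,c,W=snap("side"); s=cv2.cvtColor(p,cv2.COLOR_RGB2BGR)[120:230,240:390]
o=np.zeros((600,800,3),np.uint8); o[:230,:640]=np.clip(a*1.5,0,255)
o[235:595,:396]=cv2.resize(b,(396,360)); o[235:595,400:]=cv2.resize(s,(400,360)); cv2.imwrite("pics/c5.png",o)
z=np.load("wrist4.npz");W=z["W"];ok=z["d"]>0
t=np.array([.5074,.2337]);q=W[ok&(abs(W[...,0]-t[0])<.03)&(abs(W[...,1]-t[1])<.03)]
for h in np.arange(.06,.14,.004):
    r=q[abs(q[:,2]-h)<.002]
    if len(r)>3: print(round(h,3),len(r),((r[:,:2].min(0)-t)*1000).round(0),((r[:,:2].max(0)-t)*1000).round(0))
```

```text
0.064 160 [-11. -30.] [-8. 29.]
0.068 2492 [-11. -30.] [28. 30.]
0.072 136 [-10. -30.] [24. 30.]
0.088 61 [-12. -10.] [-8. 11.]
0.092 198 [-12. -13.] [-9. 13.]
0.096 247 [-12. -13.] [-9. 14.]
0.1 271 [-12. -14.] [-9. 15.]
0.104 273 [-12. -12.] [-9. 13.]
0.108 338 [-12. -12.] [ 1. 12.]
0.112 358 [-12. -11.] [-1. 12.]
0.116 300 [-12. -11.] [-7. 12.]
0.12 288 [-12. -11.] [-8. 12.]
0.124 320 [-12. -10.] [-8. 11.]
0.128 336 [-12. -10.] [-8. 11.]
0.132 744 [-12.  -9.] [10. 10.]
0.136 155 [-12.  -8.] [10.  9.]
0.14 60 [-11.  -8.] [10.  8.]
```

View pics/c5.png

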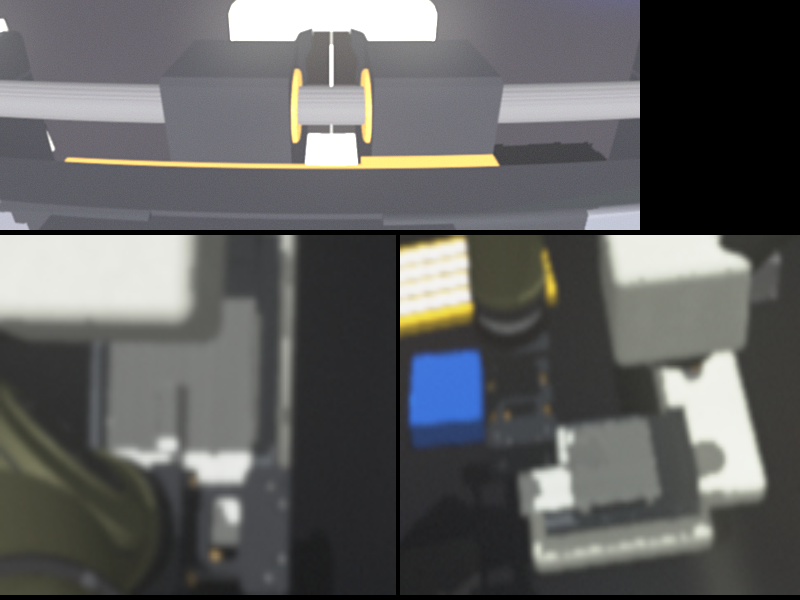

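The wrist view (top strip) shows the shut finger tips at about (330,30) above the plate's near end, so they are not meeting its edge. The tips' real height needs feeling: I'll press down lightly on the plate here.

send_rows(rows="0 0 0.002 0;0 0 0.004 0;0 0 0.006 0;0 0 0.006 0;0 0 0.006 0")

```text
clock: 17.9
tool_pos: [0.5064, 0.2339, 0.0639]
eef_rot: [0.02, 1.0, -0.0, -0.0]
contact_force: [-0.4, 0.7, -0.2]
opening: 0.005
finger_force: 0.0
```

send_rows(rows="0 0 0.002 0;0 0 0.004 0;0 0 0.006 0;0 0 0.006 0;0 0 0.006 0")

```text
clock: 18.32
tool_pos: [0.5065, 0.2338, 0.0621]
eef_rot: [0.02, 1.0, 0.0, -0.0]
contact_force: [-0.7, -0.5, 0.6]
opening: 0.005
finger_force: 0.0
```

```bash
python3 meas.py
python3 - <<'E'
from h import *
z=np.load("wrist4.npz");W=z["W"];d=z["d"];p=z["p"]
for u in(315,320,325,345):
    print(u,[(v,*(W[v,u]*1000).round(0).astype(int),int(p[v,u].mean())) for v in range(236,330,8)])
E
```

```text
18.3167 [0.5065 0.2338 0.0621] [ 2.040e-02  9.998e-01  0.000e+00 -1.000e-04] [-0.65 -0.49  0.6 ] 0.005000661512666192 0.0
top 1297 X [-0.0999  0.0362] Y [-0.0468  0.0452] z 0.0704 ((572.6235961914062, 231.64674377441406), (140.03298950195312, 94.43402862548828), 0.21006806194782257)
  fin 134 -0.0523 -0.0136 0.0001 [-0.00819481 -0.00015223]
  steel 673 X [-0.0576  0.0823] Y [-0.061   0.0621]
wrist 4457 X [-0.1084 -0.0272] Y [-0.0468  0.0481] z 0.0689 ((538.6646118164062, 233.2531280517578), (96.31316375732422, 82.5224838256836), 87.76278686523438)
  fin 371 -0.054 -0.0513 0.0006 [0.46483512 0.02515162]
315 [(236, np.int64(498), np.int64(224), np.int64(0), 62), (244, np.int64(504), np.int64(224), np.int64(0), 66), (252, np.int64(506), np.int64(224), np.int64(12), 222), (260, np.int64(507), np.int64(224), np.int64(23), 243), (268, np.int64(498), np.int64(227), np.int64(64), 230), (276, np.int64(500), np.int64(227), np.int64(69), 246), (284, np.int64(496), np.int64(228), np.int64(88), 77), (292, np.int64(497), np.int64(228), np.int64(97), 77), (300, np.int64(496), np.int64(228), np.int6
[... 1496 characters left out ...]
64(232), np.int64(124), 69)]
345 [(236, np.int64(499), np.int64(243), np.int64(-1), 63), (244, np.int64(504), np.int64(243), np.int64(0), 66), (252, np.int64(506), np.int64(243), np.int64(12), 221), (260, np.int64(509), np.int64(242), np.int64(20), 245), (268, np.int64(499), np.int64(241), np.int64(64), 237), (276, np.int64(500), np.int64(241), np.int64(70), 243), (284, np.int64(497), np.int64(240), np.int64(89), 77), (292, np.int64(497), np.int64(240), np.int64(98), 78), (300, np.int64(496), np.int64(239), np.int64(106), 73), (308, np.int64(497), np.int64(239), np.int64(112), 70), (316, np.int64(497), np.int64(239), np.int64(118), 69), (324, np.int64(497), np.int64(239), np.int64(124), 69)]
```

send_rows(rows="0 0 0.002 0;0 0 0.004 0;0 0 0.006 0;0 0 0.006 0;0 0 0.006 0")

```text
clock: 18.83
tool_pos: [0.5065, 0.2338, 0.0603]
eef_rot: [0.02, 1.0, 0.0, -0.0]
contact_force: [-0.2, -0.6, -0.7]
opening: 0.005
finger_force: 0.0
```

The finger ends about 20 mm above the reported TCP height, according to the depth. I'll continue the careful feel.

send_rows(rows="0 0 0.003 0;0 0 0.006 0;0 0 0.009 0;0 0 0.012 0;0 0 0.014 0;0 0 0.014 0;0 0 0.014 0")

```text
clock: 19.42
tool_pos: [0.5065, 0.2338, 0.0561]
eef_rot: [0.02, 1.0, 0.0, -0.0]
contact_force: [0.8, -0.9, 0.0]
opening: 0.004
finger_force: 0.0
```

send_rows(rows="0 0 0.002 0;0 0 0.004 0;0 0 0.006 0;0 0 0.006 0;0 0 0.006 0")

```text
clock: 19.83
tool_pos: [0.5065, 0.2338, 0.0543]
eef_rot: [0.02, 1.0, 0.0, -0.0]
contact_force: [0.0, 0.5, -0.3]
opening: 0.006
finger_force: 0.0
```

send_rows(rows="0 0 0.002 0;0 0 0.004 0;0 0 0.006 0;0 0 0.006 0;0 0 0.006 0")

```text
clock: 20.25
tool_pos: [0.5065, 0.2338, 0.0525]
eef_rot: [0.02, 1.0, -0.0, -0.0]
contact_force: [-0.3, 1.4, -1.3]
opening: 0.01
finger_force: 0.0
```

send_rows(rows="0 0 0.002 0;0 0 0.004 0;0 0 0.006 0;0 0 0.006 0;0 0 0.006 0")

```text
clock: 20.67
tool_pos: [0.5065, 0.2339, 0.0507]
eef_rot: [0.02, 1.0, 0.0, -0.0]
contact_force: [-0.5, -0.2, -0.4]
opening: 0.003
finger_force: 0.0
```

```bash
python3 meas.py
python3 - <<'E'
from h import *
z=np.load("wrist4.npz");W=z["W"];p=z["p"];ok=z["d"]>0
t=np.array([.5065,.2338])
q=ok&(abs(W[...,0]-t[0])<.018)&(abs(W[...,1]-t[1])<.02)&(p.mean(2)<130)&(W[...,2]>.05)
print(q.sum(),np.percentile(W[q][:,2],[0,1,3,10]))
E
```

```text
20.6667 [0.5065 0.2339 0.0507] [ 0.0204  0.9998  0.     -0.    ] [-0.54 -0.2  -0.41] 0.0027916098858228474 0.0
top 1307 X [-0.0998  0.0377] Y [-0.0461  0.0449] z 0.0704 ((572.806640625, 231.92617797851562), (94.1944580078125, 139.85311889648438), 89.7245101928711)
  fin 132 -0.0522 -0.0139 0.0002 [-1.01253676e-02 -9.60634288e-05]
  steel 673 X [-0.0581  0.0825] Y [-0.0611  0.0619]
wrist 3350 X [-0.111 -0.037] Y [-0.0467  0.048 ] z 0.0689 ((532.15380859375, 233.7462921142578), (96.07324981689453, 75.27857208251953), 88.09571075439453)
4617 [0.07227113 0.07488602 0.07720753 0.08308262]
```

send_rows(rows="0 0 0.002 0;0 0 0.004 0;0 0 0.006 0;0 0 0.006 0;0 0 0.006 0")

```text
clock: 21.18
tool_pos: [0.5065, 0.2338, 0.0489]
eef_rot: [0.02, 1.0, -0.0, -0.0]
contact_force: [0.2, -0.9, 0.6]
opening: 0.007
finger_force: 0.0
```

send_rows(rows="0 0 0.002 0;0 0 0.004 0;0 0 0.004 0;0 0 0.004 0")

```text
clock: 21.52
tool_pos: [0.5065, 0.2338, 0.0477]
eef_rot: [0.02, 1.0, 0.0, -0.0]
contact_force: [-0.6, 0.1, 0.0]
opening: 0.002
finger_force: 0.0
```

send_rows(rows="0 0 0.002 0;0 0 0.004 0;0 0 0.004 0;0 0 0.004 0")

```text
clock: 21.85
tool_pos: [0.5066, 0.2339, 0.0469]
eef_rot: [0.02, 1.0, 0.0, 0.0]
contact_force: [-0.8, -0.1, 5.2]
opening: 0.006
finger_force: 2.4
```

Contact on the plate top comes at TCP 0.047, so the finger end sits 22.7 mm above the TCP. The right pushing height is TCP ≈ 0.0435.

send_rows(rows="0 0 -0.01 0;0 0 -0.02 0;0.03 0 -0.02 0;0.06 0 -0.02 0;0.09 0 -0.02 0;0.1 0 -0.02 0;0.1 0 -0.01 0;0.1 0 0.005 0;0.1 0 0.01 0;0.1 0 0.01 0")

```text
clock: 22.68
tool_pos: [0.4767, 0.2349, 0.0429]
eef_rot: [0.021, 1.0, -0.0, -0.0]
contact_force: [-0.7, 0.4, 0.2]
opening: 0.007
finger_force: 0.0
```

```bash
python3 go.py .516 .2336 .0435 177.65
```

```text
row [-0.1312  0.0012 -0.002 ] -0.0 mm [-39.4   0.4  -0.6] turn -0.01 rows>= 0.9 tilt [ 4.e-04 -4.e-04 -1.e+00]
22.6833 [0.4767 0.2349 0.0429] [ 2.060e-02  9.998e-01 -2.000e-04 -2.000e-04] [-0.66  0.37  0.23] 0.007409501111533888 0.0
```

send_rows(rows="-0.01 0.001 -0.002 0;-0.02 0.001 -0.002 0;-0.03 0.001 -0.002 0;-0.04 0.001 -0.002 0;-0.05 0.001 -0.002 0;-0.06 0.001 -0.002 0;-0.07 0.001 -0.002 0;-0.08 0.001 -0.002 0;-0.09 0.001 -0.002 0;-0.1 0.001 -0.002 0")

```text
clock: 23.52
tool_pos: [0.5067, 0.2341, 0.0442]
eef_rot: [0.02, 1.0, 0.0, -0.0]
contact_force: [-2.1, 0.1, 2.1]
opening: 0.003
finger_force: 1.4
```

```bash
python3 meas.py
```

```text
23.5167 [0.5067 0.2341 0.0442] [ 2.040e-02  9.998e-01  0.000e+00 -1.000e-04] [-2.06  0.06  2.14] 0.002875831718011709 1.4224224910140038
top 1327 X [-0.0868  0.0557] Y [-0.0467  0.0454] z 0.0703 ((588.2506713867188, 231.6708526611328), (94.169677734375, 144.82887268066406), 89.87137603759766)
  fin 132 -0.0351 0.0043 0.0004 [0.00910875 0.00051334]
  steel 599 X [-0.0576  0.0821] Y [-0.061   0.0619]
wrist 1497 X [-0.0587 -0.041 ] Y [-0.0116  0.012 ] z 0.069 ((556.0288696289062, 232.07980346679688), (23.796512603759766, 18.390350341796875), 88.04138946533203)
```

The plate slides true: its centre is at about x -15.5, centred and square. Continuing.

send_rows(rows="-0.005 0 0 0;-0.01 0 0 0;-0.015 0 0 0;-0.02 0 0 0;-0.025 0 0 0;-0.03 0 0 0;-0.034 0 0 0;-0.038 0 0 0;-0.04 0 0 0;-0.04 0 0 0")

```text
clock: 24.45
tool_pos: [0.5189, 0.2336, 0.0442]
eef_rot: [0.021, 1.0, 0.0, 0.0]
contact_force: [-1.9, -0.2, 0.4]
opening: 0.004
finger_force: 0.8
```

```bash
python3 meas.py
```

```text
24.45 [0.5189 0.2336 0.0442] [2.060e-02 9.998e-01 1.000e-04 2.000e-04] [-1.89 -0.18  0.37] 0.003537875242756463 0.7789687067270279
top 1000 X [-0.0778  0.0601] Y [-0.0458  0.0439] z 0.0704 ((596.9426879882812, 229.99293518066406), (91.2419662475586, 138.41700744628906), 88.005126953125)
  fin 112 -0.0227 0.0104 0.0006 [0.0152992  0.00065778]
  steel 540 X [-0.0842  0.0833] Y [-0.0611  0.0621]
wrist 1495 X [-0.0475 -0.0297] Y [-0.0116  0.012 ] z 0.069 ((567.3659057617188, 231.80186462402344), (23.736665725708008, 18.28506851196289), 86.68975830078125)
  fin 441 -0.0837 -0.0766 0.0002 [-0.14790769 -0.01170884]
  steel 54 X [-0.0962 -0.0775] Y [-0.0079  0.0038]
```

send_rows(rows="-0.002 0 0 0;-0.004 0 0 0;-0.006 0 0 0;-0.006 0 0 0;-0.006 0 0 0")

```text
clock: 24.97
tool_pos: [0.5204, 0.2336, 0.0442]
eef_rot: [0.02, 1.0, 0.0, 0.0]
contact_force: [-1.7, -0.0, 0.3]
opening: 0.008
finger_force: 1.0
```

send_rows(rows="-0.002 0 0 0;-0.004 0 0 0;-0.004 0 0 0;-0.004 0 0 0")

```text
clock: 25.3
tool_pos: [0.5217, 0.2335, 0.0442]
eef_rot: [0.021, 1.0, 0.0, 0.0]
contact_force: [-2.0, 1.0, 1.4]
opening: 0.004
finger_force: 1.0
```

send_rows(rows="-0.002 0 0 0;-0.004 0 0 0;-0.004 0 0 0;-0.004 0 0 0")

```text
clock: 25.63
tool_pos: [0.5219, 0.2335, 0.0441]
eef_rot: [0.02, 1.0, -0.0, -0.001]
contact_force: [-5.6, -0.2, 1.9]
opening: 0.005
finger_force: 2.5
```

Force is rising and the advance has stopped: the plate meets the back stop. One small step more to square it, then a check.

send_rows(rows="-0.002 0 0 0;-0.004 0 0 0;-0.004 0 0 0;-0.004 0 0 0")

```text
clock: 25.97
tool_pos: [0.5219, 0.2334, 0.044]
eef_rot: [0.02, 1.0, -0.0, -0.002]
contact_force: [-7.6, 0.9, 2.9]
opening: 0.008
finger_force: 3.6
```

```bash
python3 meas.py
```

```text
25.9667 [0.5219 0.2334 0.044 ] [ 2.010e-02  9.998e-01 -4.000e-04 -1.600e-03] [-7.61  0.93  2.91] 0.008017971971823516 3.6069687455892563
top 963 X [-0.0754  0.0596] Y [-0.0456  0.0443] z 0.0706 ((597.8466186523438, 229.85704040527344), (90.70233917236328, 135.90512084960938), 88.36152648925781)
  fin 102 -0.0202 0.0103 0.0007 [0.01765385 0.0007784 ]
  steel 532 X [-0.0842  0.0835] Y [-0.0611  0.0619]
wrist 1491 X [-0.0446 -0.0269] Y [-0.0114  0.012 ] z 0.069 ((570.2548217773438, 231.56790161132812), (23.68903160095215, 18.05061912536621), 88.44037628173828)
  fin 450 -0.0899 -0.0739 0.0003 [0.00430855 0.00059819]
  steel 89 X [-0.0933 -0.0744] Y [-0.0579  0.046 ]
```

Fin near end at -20.2, which is the seated position. Backing straight off.

send_rows(rows="0.01 0 0 0;0.03 0 0 0;0.07 0 0 0;0.12 0 0 0;0.18 0 -0.03 0;0.25 0 -0.08 0;0.32 0 -0.14 0;0.38 0 -0.2 0;0.4 0 -0.22 0;0.4 0 -0.22 0")

```text
clock: 26.9
tool_pos: [0.4044, 0.2392, 0.1115]
eef_rot: [0.02, 1.0, 0.001, 0.001]
contact_force: [0.0, -0.4, -0.4]
opening: 0.005
finger_force: 0.0
```

```bash
python3 meas.py
python3 - <<'E'
from h import *
import cv2
p,d,c,W=snap("side"); s=cv2.cvtColor(p,cv2.COLOR_RGB2BGR)
t=cv2.imread("pics/top4.png")
cv2.imwrite("pics/f6.png",np.hstack([cv2.resize(t[150:280,170:290],(384,416),interpolation=3),cv2.resize(s[100:230,270:390],(384,416),interpolation=3)]))
O=np.array([.6059,.2299]);a0=np.radians(-2.35);ex=np.array([np.cos(a0),np.sin(a0)]);ey=np.array([-ex[1],ex[0]])
q=W[...,:2]-O;X=q@ex;Y=q@ey;h=W[...,2]
g=(d>0)&(h>.066)&(h<.077)&(abs(X)<.09)&(abs(Y)<.049)&(p.min(2)>90)
A=np.c_[X[g],Y[g],np.ones(g.sum())];print("side",g.sum(),np.percentile(X[g],[1,99]),np.percentile(Y[g],[1,99]),np.linalg.lstsq(A,h[g],rcond=None)[0])
f=(d>0)&(h>.09)&(h<.115)&(abs(X)<.06)&(abs(Y)<.03);print("fin",f.sum(),X[f].min(),X[f].max(),Y[f].mean(),np.polyfit(X[f],Y[f],1))
E
```

```text
26.9 [0.4044 0.2392 0.1115] [0.0197 0.9998 0.0011 0.0015] [ 0.02 -0.37 -0.43] 0.004796412297765412 0.0
top 1624 X [-0.0767  0.0598] Y [-0.0467  0.0479] z 0.0703 ((597.4111328125, 233.2513427734375), (135.0476531982422, 98.24989318847656), 0.052062053233385086)
  fin 104 -0.0201 0.0103 0.0006 [0.01549402 0.0006894 ]
  steel 874 X [-0.0847  0.0819] Y [-0.0609  0.062 ]
side 1024 [-0.07958548  0.07184354] [-0.04697243  0.04759383] [ 0.0034881  -0.00302883  0.07156604]
fin 79 -0.017726993980219923 0.02118669653039022 -0.0005901408889188791 [ 0.03344633 -0.0006389 ]Traceback (most recent call last):
  File "meas.py", line 11, in <module>
    print(n,g.sum(),"X",np.percentile(X[g],[.3,99.7]).round(4),"Y",np.percentile(Y[g],[.3,99.7]).round(4),"z",np.median(h[g]).round(4),cv2.minAreaRect((W[g][:,:2]*1000).astype(np.float32)))
                        ~~~~~~~~~~~~~^^^^^^^^^^^^^^^^
    return _quantile_unchecked(
        a, q, axis, out, overwrite_input, method, keepdims, weights)
    return _ureduce(a,
                    func=_quantile_ureduce_func,
    ...<5 lines>...
                    overwrite_input=overwrite_input,
                    method=method)
    r = func(a, **kwargs)
    result = _quantile(arr,
                       quantiles=q,
    ...<2 lines>...
                       out=out,
                       weights=wgt)
    slices_having_nans = np.isnan(arr[-1, ...])
                                  ~~~^^^^^^^^^
IndexError: index -1 is out of bounds for axis 0 with size 0
```

View pics/f6.png

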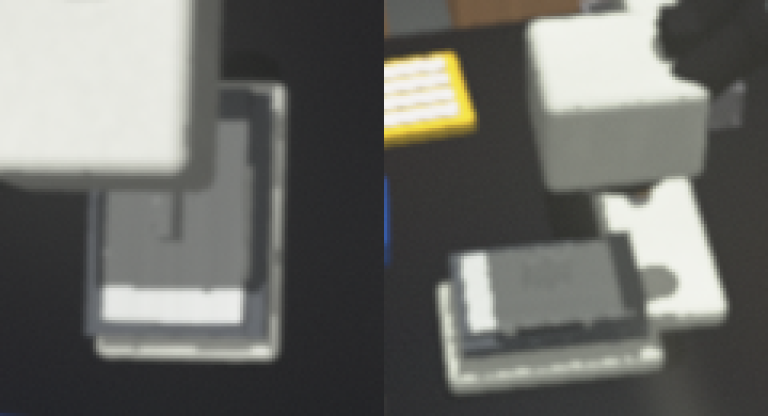

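The picture shows the plate across the stage, its far end under the lip, square to the rails by eye. One last squareness figure before handing in.

Run:
```python
from stage import *
z=np.load("top4.npz");p,W,ok=z["p"],z["W"],z["d"]>0
h=W[...,2];c=eyes.calibration("top")
m=ok&(h>.05)&(h<.09);g=ok&(h>.0675)&(h<.074)
def edges(m,rows):
    L=[];Rr=[]
    for v in rows:
        u=np.flatnonzero(m[v,195:262])+195
        if len(u): L.append((u.min(),v));Rr.append((u.max(),v))
    return L,Rr
gp=cv2.morphologyEx((g).astype(np.uint8),cv2.MORPH_OPEN,np.ones((3,3)))>0
for nm,mm,hh in(("plate",gp,.0697),("rails",m,.06)):
    for e in edges(mm,range(212,248)):
        l=line(ray(c,e,hh)[:,:2]);print(nm,round(float(np.degrees(np.arctan(l[1]/l[0]))),2))
n=[(u,np.flatnonzero(gp[200:262,u]).max()+200) for u in range(206,240) if gp[200:262,u].any()]
l=line(ray(c,n,.0697)[:,:2]);print("near edge",np.degrees(np.arctan(-l[0]/l[1])))
```

```text
plate -3.04
plate -4.41
rails -1.03
rails -0.75
near edge 2.5253572
```

That's too noisy at this resolution. I'll take one look from close above with the wrist camera.

```bash
python3 go.py .525 .2333 .2 177.65
```

```text
row [-3.983e-01  2.000e-04 -3.003e-01] -0.0002 mm [-1.195e+02  1.000e-01 -9.010e+01] turn -0.07 rows>= 3.6 tilt [-1.6e-03  6.0e-04 -1.0e+00]
27.05 [0.4058 0.2383 0.1097] [2.120e-02 9.998e-01 3.000e-04 8.000e-04] [-0.43 -0.67  0.03] 0.0008062177930347151 0.0
```

send_rows(rows="0 0 -0.1 0;0 0 -0.2 0;-0.05 0 -0.3 0;-0.12 0 -0.3 0;-0.2 0 -0.3 0;-0.28 0 -0.3 0;-0.34 0 -0.3 0;-0.38 0 -0.3 0;-0.395 0 -0.3 0;-0.395 0 -0.3 0")

```text
clock: 27.88
tool_pos: [0.524, 0.2325, 0.199]
eef_rot: [0.022, 1.0, -0.0, -0.0]
contact_force: [-1.4, -0.1, 0.2]
opening: 0.008
finger_force: 0.0
```

Run:
```python
from stage import *
pr()
p,d,c,W=snap("wrist","w7.png");ok=d>0;h=W[...,2]
O=np.array([.6059,.2299]);a0=np.radians(-2.35);ex=np.array([np.cos(a0),np.sin(a0)]);ey=np.array([-ex[1],ex[0]])
X=(W[...,:2]-O)@ex;Y=(W[...,:2]-O)@ey
def grp(nm,m,xr):
    L=[];Rr=[]
    for x in np.arange(xr[0],xr[1],.002):
        y=Y[m&(abs(X-x)<.001)]
        if len(y)>5:L.append((x,y.max()));Rr.append((x,y.min()))
    for e in(L,Rr):
        e=np.array(e);
        if len(e)>4:
            l=line(e);print(nm,len(e),"rad",round(float(l[1]/l[0]),4),"Y",np.median(e[:,1]).round(4),"x",e[0,0],e[-1,0])
gp=ok&(h>.0665)&(h<.073)&(abs(X)<.09)&(abs(Y)<.052)
gs=ok&(h>.055)&(h<.066)&(abs(X)<.09)&(abs(Y)<.07)
grp("plate",gp,(-.07,.05));grp("rails",gs,(-.08,.05))
for nm,m,r in(("plate near",gp,.04),("ledge near",gs,.04)):
    e=np.array([(y,X[m&(abs(Y-y)<.001)].min()) for y in np.arange(-r,r,.002) if (m&(abs(Y-y)<.001)).any()])
    if len(e)>4:
        l=line(e);print(nm,"rad",-l[1]/l[0],np.median(e[:,1]))
f=ok&(h>.09)&(h<.11)&(abs(X)<.05)&(abs(Y)<.02)
if f.sum()>30: print("fin",f.sum(),X[f].min(),X[f].max(),Y[f].mean())
```

```text
27.8833 [0.524  0.2325 0.199 ] [ 2.190e-02  9.998e-01 -2.000e-04 -1.000e-04] [-1.41 -0.08  0.17] 0.007949354406551513 0.0
plate 24 rad 0.013 Y 0.0479 x -0.07 -0.023999999999999966
plate 24 rad -0.0005 Y -0.0464 x -0.07 -0.023999999999999966
rails 31 rad -0.0028 Y 0.0621 x -0.08 -0.01999999999999995
rails 31 rad -0.0023 Y -0.0607 x -0.08 -0.01999999999999995
plate near rad 0.00093993486 -0.07523999438127113
ledge near rad -0.0014830251 -0.08531033957490466
fin 64 -0.020499665039482622 0.0012853955589591172 -0.0012549029831224734
```

The plate is square within 0.01 rad, centred within 1 mm, and its near edge is 10.1 mm inside the ledge edge (10 is ideal). The tool is clear, so I'm handing in.

```bash
python3 -c "
from h import *
print(finish_job())"
```

```text
the job is handed in; nothing more can be done
None
```

The job is handed in with the sound plate seated against the back stop: by camera it lies flat, square to about 0.01 rad, centred within 1 mm and released, but no verdict was returned. I worked with the tool upright, not leaning, because the moves cannot tilt it: I gripped the fin's near end, laid the plate short of the head and pushed its near edge home at under 8 N.

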